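Settle a three-ball stage top into its cone, groove and flat seats

TASK

Pick up the loose stage top by its spring grip, set its three ball feet on the kinematic base, and slide it about under light pressure until you feel the feet drop home in the cone, the groove and on the flat. With it seated, push the spring grip down well past halfway, about 10 mm, for a moment to bed the feet, then let go and leave it fully seated. Be gentle (never more than about 25 N on the seats) and leave the other things where they are.

Things in the scene. Friction and masses are not known exactly. Their poses are not given: they have to be found in the camera images.
- base: Kinematic base, fixed: dark steel plate (x -66..86, y -90..90, z 0..12 mm), a 6 mm saddle, then an aluminium seat plate 120 x 148 x 14 mm. Origin on the desk. CAUTION: saddle and seat plate are a cross slide, locked where last left: the whole seat set is shifted, unturned, by up to 12 mm either way along base x and also along base y. The listed pose does not show this shift.
- nominal_cone (a point): Nominal (unshifted) mouth of the cone seat, a round conical pit: base x -22, y 46, z 32 mm. Mouth 10 mm across, wall 55 degrees steep. Cone and groove lie in the front part of the seat plate (unshifted x -50..14, y -74..74), flat on top at z 32.
- nominal_groove (a point): Nominal (unshifted) middle of the V groove's mouth: base x -22, y -46, z 32 mm. The groove runs 28 mm along base y, 10 mm wide at the top, walls 55 degrees steep.
- nominal_flat (a point): Nominal (unshifted) middle of the flat seat: base x 44, y 0, z 29 mm. The whole rear part of the seat plate (x 14..70, y -74..74) is this flat step, 3 mm lower than the front part. The seat plate does not give under the allowed forces.
- stage_top: Loose stage top, about 0.45 kg: six-cornered 8 mm aluminium plate 100 x 124 mm on three steel balls of 11 mm, black spring grip above its middle. Origin under the grip axis, level with the ball bottoms; plate at z 16..24. At the nominal place its origin is above the base origin with equal yaw: at z 32 mm while the feet ride on the front part, 29 fully seated.
- grip_mid (a point): Centre of the black grip block, 40 (stage x) x 28 (stage y) x 38 mm tall (z), 77 mm above the ball bottoms when the spring is relaxed. Grip it across the 28 mm, along stage y, from above and firmly: side loads on the feet twist a slack grasp.
- plunger (a joint): Spring travel of the grip: 0 relaxed (also when lifted: it hangs on a stop), grows as the grip is pushed down towards the plate, stop at 0.014 m. About 1 N per mm, starting from 0; the grip cannot turn or tilt on the plate.
- foot_cone (a point): Centre of the ball foot for the cone, at stage x -22, y 46, z 5.5 mm. The polished feet slide easily (friction about 0.15); feet less than about 4 mm off their seats drop 3 mm and centre themselves, and then side pushes along x or y meet a clear resistance of several N.
- foot_groove (a point): Centre of the ball foot for the groove, at stage x -22, y -46, z 5.5 mm.
- foot_flat (a point): Centre of the ball foot for the flat, at stage x 44, y 0, z 5.5 mm.
- driver_yellow: Bystander: yellow screwdriver 167 mm long, lying; origin under its middle.
- tape_measure: Bystander: red tape measure 64 x 80 x 38 mm; origin under its middle.
- hex_keys: Bystander: red holder with hex keys 36 x 96 x 19 mm; origin under its middle.
- screw_tin: Bystander: pale open tray of screws 50 x 72 x 22 mm; origin under its middle.
- black_module: Bystander: small black display module 85 x 70 x 17 mm, lying flat; origin under its middle.

How it is judged:
By the outcome, as a careful person would: the job done as asked, in the order asked, and still so for the second after the job is handed in, with the robot touching nothing.
It also fails if it takes over 64 s, if anything falls off the work surface, if the arm or the gripper's body presses on something with over 40 N, if the wrist force passes 120 N, or if a joint passes its speed limit or range.

ROBOT

A 6-joint arm with a two-finger parallel gripper is mounted at the origin on a cart in front of the work surface, level with it; the furniture and walls round the work are solid. World frame = base frame: x ahead of the robot, y to its left, z up, the work surface at z = 0. Lengths are in mm, angles in degrees, forces in N, time in s.
With the tool pointing down it reaches from about 300 to 850 mm from the base axis. Payload 4.2 kg.
Tool frame: the origin (TCP) lies at the very end of the fingers, on their centre line; the grasp point (between the pads) lies 19 mm behind it (env.grasp_offset is the distance from the TCP to the grasp point, in mm); z points along the fingers, y is the line along which they close (so a half turn about z gives the same grasp; the last joint's range is limited). The gripper opens to 91 mm and grips with 3 to 60 N. Pads are 32 mm wide; open, the fingers measure 118 mm over their backs; the gripper's body (76 mm by 178 mm) begins 60 mm behind the grasp point.
Start: joints at [63.999, 18.312, 89.639, -0, 72.044, -1.146], TCP at [241.69, 521.758, 187.676] pointing down, gripper open.
Joint ranges: [-177.97, 177.97], [-48.28, 115.42], [12.27, 149.76], [-77.06, 257.06], [2.81, 150.46], [-146.56, 146.56]. Speed limits (degrees/s): [147.25, 147.25, 180, 180, 180, 180].

INTERFACE

Orientations are given as [roll, pitch, yaw] about the fixed x, y, z axes, in that order (R = Rz(yaw) Ry(pitch) Rx(roll)).
In Python, from workcell import env, eyes gives the robot as it stands.
- The arm moves only by the tool send_rows, never from a script. Its arguments are lists of equal length, an entry for each row: "grip": the opening, from -1 (shut) to 1 (fully open), so that 0 is half open; "xyz": the shift along the world's x, y, z in m, a list of three; "yaw": the turn about the world's z in degrees. A call has 1 to 8 rows; each row is the pose to reach, as a shift and turn from the pose commanded when the call began; what a row does not reach only later rows make up. A row lasts 1/12 s, in which the tool goes at most 41.7 mm and 7.16 degrees, less where a joint would pass 70% of its speed; a pose out of reach is approached as far as the arm can. A call with a gripper value outside its range is refused whole. The fingers move at their own pace and stop on an object; "grip_force" is the grip in N (left out, the last holds). Time passes only in rows, so rows that repeat a pose let the fingers close. It gives the time, the measured TCP pose, the force, the opening and the grip force at its end, in the units of the state.
- env.state(): the state, without advancing time (a new reading comes with each control period).
- eyes.grab_frame(name): name is "scene" or "top" or "wrist"; returns a dict with "frame" (420x560x3 uint8, red, green, blue), "fx", "fy", "cx", "cy" (pixels), "pose" (4x4, takes a point from camera to world coordinates). Camera axes: x right, y down, z forward; pixel columns grow to the right and rows downward; lengths in mm; the calibration is good to about 2 mm. A picture is of the moment at which its call begins. There is no depth.
- env.job_done(): hands the job in; it is judged then, once.
The state is a dict: "time_s": time; "qpos": joint angles; "qvel": joint speeds; "effort": joint torques, N m; "ee_pos": TCP position; "ee_rot": TCP orientation; "force": force on the tool from outside, world axes, zero at the start; "torque": the same for the moment, N m; "gripper_width": finger opening in mm; "gripper_force": force on a finger pad.
Only numpy, scipy, OpenCV 4.12 (cv2) and the standard library are available. Lean on these libraries where they do the work, as an engineer would, in place of code of your own. Each camera call takes 0.05 s, during which the arm holds its last target. There are 200 camera calls.

## Working session

There is one attempt and no reset: what is moved stays moved. The work goes in short steps, Python scripts to look and compute and a tool call to move; the robot and the scene stay as the last step left them, time stands still between calls to the robot, and variables do not carry over. Pictures are saved under pics/ and viewed, at most 10 in all, crops included, and the job is handed in when it is done.

Besides the shell and the picture viewer there is one more tool, called after ">>>" as name([rows], argument=value, ...), one row to a line, values as JSON. send_rows: Moves the arm, as the interface text tells. Its arguments: {"type":"object","properties":{"grip":{"type":"array"},"xyz":{"type":"array"},"yaw":{"type":"array"},"grip_force":{"type":"number"}},"required":["grip","xyz","yaw"]}

```bash
mkdir -p pics; ls
python3 - <<'E'
from workcell import env, eyes
import cv2, numpy as np
s=env.state();print({k:np.round(v,2) for k,v in s.items()})
for n in("scene","top"):
    f=eyes.grab_frame(n);cv2.imwrite(f"pics/{n}0.png",f["frame"][:,:,::-1]);print(n,f["fx"],f["cx"],f["cy"],np.round(f["pose"],3).tolist())
E
```

```text
pics
{'time_s': np.float64(0.0), 'qpos': array([64.  , 18.35, 89.71, -0.  , 72.04, -1.15]), 'qvel': array([ 0.04, -0.01,  0.03, -0.02, -0.09, -0.14]), 'effort': array([  0.  , -41.24, -23.2 ,   0.07,   0.05,  -0.  ]), 'ee_pos': array([241.46, 521.24, 186.83]), 'ee_rot': array([-179.9 ,    0.  ,  155.15]), 'force': array([ 0.88,  0.2 , -0.81]), 'torque': array([ 0.01, -0.03, -0.01]), 'gripper_force': np.float64(0.0), 'gripper_width': np.float64(91.47)}
scene 461.0491417661729 278.3419035538806 218.50530459354076 [[0.753, -0.483, 0.448, 43.155], [-0.658, -0.553, 0.51, -645.909], [0.001, -0.679, -0.734, 895.327], [0.0, 0.0, 0.0, 1.0]]
top 511.71602840499065 277.1494037902949 209.70929555415333 [[-0.025, -0.994, 0.103, 439.362], [-1.0, 0.025, -0.008, -64.98], [0.006, -0.103, -0.995, 1424.421], [0.0, 0.0, 0.0, 1.0]]
```

View pics/scene0.png

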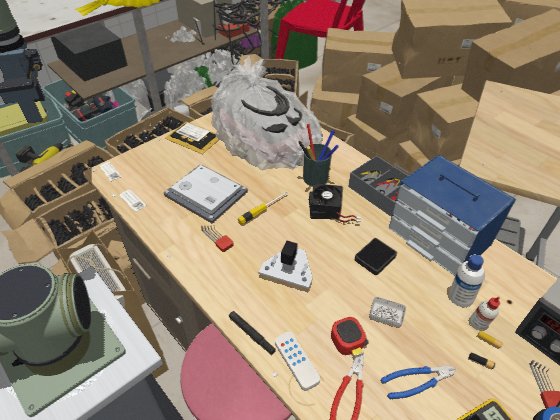

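View pics/top0.png

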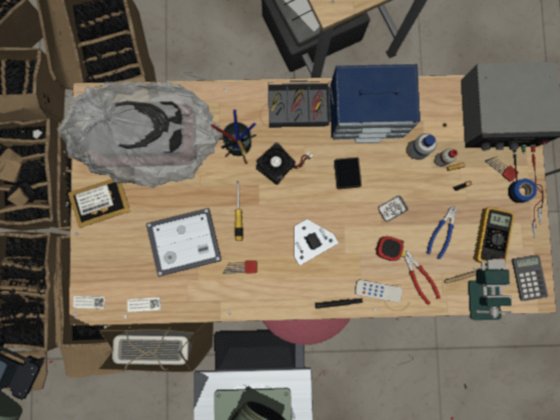

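The scene view shows the stage top at about (287,265) and the base at (205,190). In the top view the stage is at (315,241), with its black grip at about (313,241), and the base is at (184,240). The base is turned slightly. I'll zoom in on both.

```bash
cat > h.py <<'E'
from workcell import env, eyes
import cv2, numpy as np
def grab(n,save=None):
    f=eyes.grab_frame(n); f["bgr"]=f["frame"][:,:,::-1].copy()
    if save: cv2.imwrite(f"pics/{save}.png",f["bgr"])
    return f
def ray(f,u,v,z):
    P=np.array(f["pose"]);d=P[:3,:3]@[(u-f["cx"])/f["fx"],(v-f["cy"])/f["fy"],1]
    return P[:3,3]+d*(z-P[2,3])/d[2]
def proj(f,p):
    P=np.array(f["pose"]);q=P[:3,:3].T@(np.array(p,float)-P[:3,3])
    return np.array([f["cx"]+f["fx"]*q[0]/q[2],f["cy"]+f["fy"]*q[1]/q[2]])
E
python3 - <<'E'
from h import *
f=grab("top")
for u,v,z in((184,240,32),(313,241,96),(315,241,24),(239,210,10)):print(np.round(ray(f,u,v,z)))
a=cv2.resize(f["bgr"][195:285,140:345],None,fx=3.9,fy=3.9,interpolation=cv2.INTER_CUBIC)
cv2.imwrite("pics/c0.png",a)
print(np.round(grab("wrist","w0")["pose"],2).tolist())
E
```

```text
[507. 179.  32.]
[ 493. -167.   96.]
[ 495. -178.   24.]
[587.  29.  10.]
[[0.42, 0.88, 0.22, 179.21], [0.91, -0.41, -0.1, 549.49], [-0.0, 0.25, -0.97, 384.77], [0.0, 0.0, 0.0, 1.0]]
```

View pics/c0.png

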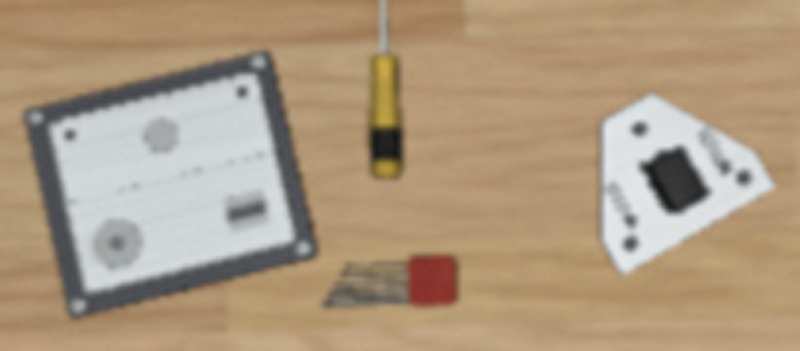

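View pics/w0.png

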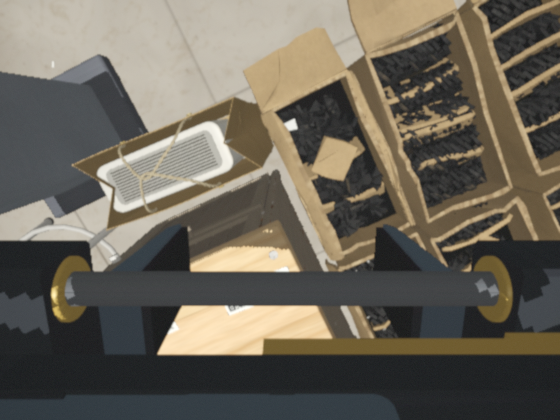

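The crop shows the seats at crop pixels cone (116,242), groove (246,209) and flat (160,135), which gives a base yaw of about 14°. The stage's foot holes are flat (640,128), cone (630,243) and groove (743,177), with the grip at (675,180), so stage yaw is about 30°. The wrist view looks at the table edge, with the fingers covering the lower half. I'll move the wrist camera over the base.

>>> send_rows([
  [0.01, -0.018, 0.03],
  [0.02, -0.036, 0.063],
  [0.03, -0.054, 0.063],
  [0.04, -0.072, 0.063],
  [0.05, -0.09, 0.063],
  [0.06, -0.108, 0.063],
  [0.07, -0.126, 0.063],
  [0.08, -0.144, 0.063],
], grip=[1, 1, 1, 1, 1, 1, 1, 1], yaw=[-7, -14, -21, -28, -35, -42, -49, -56])

```text
time_s: 0.87
ee_pos: [321.9, 376.7, 250.6]
ee_rot: [-180.0, 0.0, 98.8]
force: [-1.5, -0.0, -0.5]
gripper_width: 91.2
gripper_force: 0.0
```

>>> send_rows([
  [0.01, -0.018, 0],
  [0.02, -0.036, 0],
  [0.03, -0.054, 0],
  [0.04, -0.072, 0],
  [0.05, -0.09, 0],
  [0.06, -0.108, 0],
  [0.07, -0.126, 0],
  [0.08, -0.144, 0],
], grip=[1, 1, 1, 1, 1, 1, 1, 1], yaw=[-7, -14, -21, -28, -35, -42, -49, -56])

```text
time_s: 1.53
ee_pos: [401.9, 232.7, 250.6]
ee_rot: [180.0, 0.0, 42.8]
force: [0.9, -0.4, -0.0]
gripper_width: 91.1
gripper_force: 0.0
```

>>> send_rows([
  [0.01, -0.018, 0],
  [0.02, -0.036, 0],
  [0.03, -0.054, 0],
  [0.04, -0.072, 0],
  [0.04, -0.072, 0],
  [0.04, -0.072, 0],
  [0.04, -0.072, 0],
], grip=[1, 1, 1, 1, 1, 1, 1], yaw=[-7, -14, -21, -28, -29, -29, -29])

```text
time_s: 2.12
ee_pos: [441.3, 162.1, 250.5]
ee_rot: [-180.0, 0.0, 14.2]
force: [0.2, 0.8, -0.4]
gripper_width: 91.1
gripper_force: 0.0
```

Run:
```python
from h import *
f=grab("wrist","w1");s=env.state();print(s["time_s"],s["ee_pos"],s["ee_rot"],f["fx"],np.round(f["pose"],3).tolist())
```

```text
2.1667 [441.22764803 162.40095279 250.5924755 ] [-1.79975177e+02  2.28436959e-02  1.42663162e+01] 367.2971943722865 [[0.246, -0.94, -0.237, 507.766], [-0.969, -0.238, -0.06, 177.993], [-0.0, 0.244, -0.97, 448.25], [0.0, 0.0, 0.0, 1.0]]
```

View pics/w1.png

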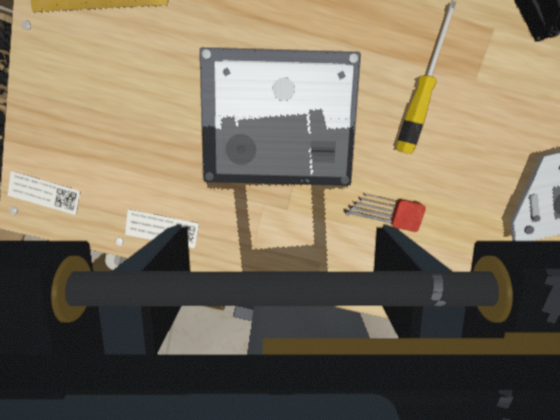

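The wrist view shows the base with cone disc about (241,149), groove about (323,151) and flat pad about (284,89). Next I'll refine these with local contours.

Run:
```python
from h import *
im=cv2.imread("pics/w1.png")[40:195,190:370]
g=cv2.createCLAHE(6,(3,3)).apply(cv2.cvtColor(im,cv2.COLOR_BGR2GRAY))
a=cv2.resize(g,None,fx=4,fy=3.85,interpolation=cv2.INTER_CUBIC)
a=cv2.resize(g,None,fx=3.8,fy=3.8,interpolation=cv2.INTER_CUBIC)
cv2.imwrite("pics/c1.png",a);print(a.shape)
```

```text
(589, 684)
```

View pics/c1.png

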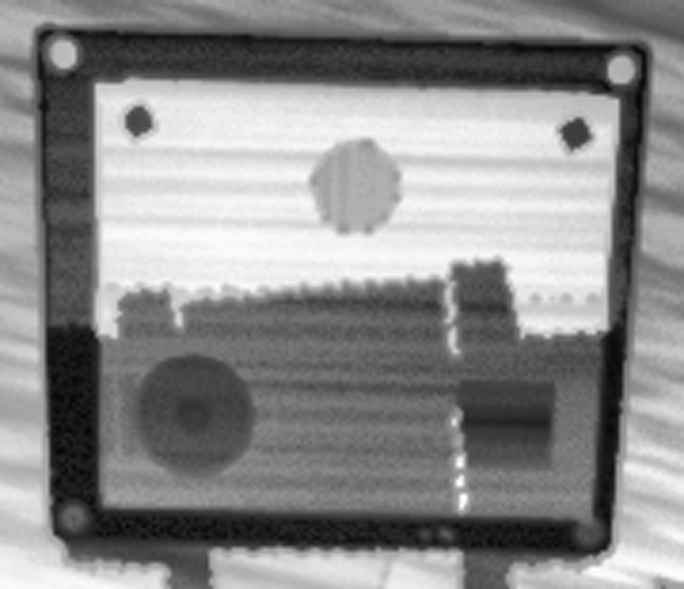

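The enlarged crop shows the cone pit at crop (194,413), the groove middle at (507,421), the flat pad at (356,187) and the plate screws at (63,54), (621,69), (74,517) and (590,533).

Run:
```python
from h import *
f=grab("wrist")
px=lambda u,v:((u+.5)/3.8-.5+190,(v+.5)/3.8-.5+40)
R=lambda u,v,z:ray(f,*px(u,v),z)[:2]
c,g,fl=R(194,413,32),R(507,421,32),R(356,187,29)
S=[R(u,v,12) for u,v in((63,54),(621,69),(74,517),(590,533))]
print("c,g,f",c,g,fl,"cg",np.linalg.norm(c-g),"cf,gf",np.linalg.norm(c-fl),np.linalg.norm(g-fl))
d=c-g;print("yaw cg",np.degrees(np.arctan2(-d[0],d[1])))
m=(c+g)/2;d=fl-m;print("yaw mf",np.degrees(np.arctan2(d[1],d[0])),np.linalg.norm(d))
for a,b in((0,1),(2,3)):
  d=S[a]-S[b];print("scr yaw",np.degrees(np.arctan2(-d[0],d[1])),np.linalg.norm(d))
for a,b in((0,2),(1,3)):
  d=S[a]-S[b];print("scr yaw",np.degrees(np.arctan2(d[1],d[0])),np.linalg.norm(d))
# fit target
from scipy.optimize import least_squares
M=np.array([[-22,46],[-22,-46],[44,0]]);W=np.array([c,g,fl])
def r(p):
  t=np.radians(p[2]);Q=np.array([[np.cos(t),-np.sin(t)],[np.sin(t),np.cos(t)]]);return (M@Q.T+p[:2]-W).ravel()
s=least_squares(r,[507,179,14]);print(s.x,s.fun)
# top view check
t=grab("top")
for u,v,z in((116,242,32),(246,209,32),(160,135,29)):print("top",ray(t,(u+.5)/3.9-.5+140,(v+.5)/3.9-.5+195,z)[:2])
H=[(640,128),(630,243),(743,177)]
W=np.array([ray(t,(u+.5)/3.9-.5+140,(v+.5)/3.9-.5+195,24)[:2] for u,v in H]);M=M[[2,0,1]]
s=least_squares(r,[490,-170,30]);print("stage",s.x,s.fun,"grip top",ray(t,(675.5)/3.9+139.5,180.5/3.9+194.5,96))
```

```text
c,g,f [461.52963776 213.85167853] [482.05300893 123.55470336] [535.22715844 183.24313466] cg 92.59995944902104 cf,gf 79.80104957104196 79.93872032479815
yaw cg 12.805069350611122
yaw mf 12.909609642126807 65.08083540807544
scr yaw 12.816867008257043 162.96770396848845
scr yaw 12.462564860610742 163.05380952616005
scr yaw 12.85251886460702 136.2807120637174
scr yaw 12.88689101097855 137.28906399059002
[492.93660171 173.54983885  12.84709522] [-0.27040658 -0.34506058 -0.33758115  0.25495801  0.60798772  0.09010256]
top [462.4734859  218.36002301]
top [483.05034451 128.00020971]
top [536.29445952 187.96253911]
stage [ 494.30051035 -168.7983459    28.35524091] [-0.12549959  0.31548423  0.25845065 -0.01096447 -0.13295106 -0.30451976] grip top [ 493.10421737 -166.15851597   96.        ]
```

The wrist fit gives the seat origin at (492.9, 173.5), yaw 12.85, with residuals under 0.7 mm. Now I'll look at the stage.

>>> send_rows([
  [-0.001, -0.03, 0],
  [-0.002, -0.07, 0],
  [-0.003, -0.11, 0],
  [-0.004, -0.15, 0],
  [-0.005, -0.19, 0],
  [-0.006, -0.23, 0],
  [-0.007, -0.27, 0],
  [-0.008, -0.31, 0],
], grip=[1, 1, 1, 1, 1, 1, 1, 1], yaw=[2, 4, 6, 8, 10, 12, 14, 14])

```text
time_s: 2.93
ee_pos: [433.4, -149.4, 250.9]
ee_rot: [180.0, -0.0, 28.3]
force: [1.0, 0.8, 0.6]
gripper_width: 91.1
gripper_force: 0.0
```

>>> send_rows([
  [0, -0.03, 0],
  [0, -0.057, 0],
  [0, -0.057, 0],
  [0, -0.057, 0],
  [0, -0.057, 0],
], grip=[1, 1, 1, 1, 1], yaw=[0, 0, 0, 0, 0])

```text
time_s: 3.35
ee_pos: [433.7, -204.2, 250.6]
ee_rot: [-179.9, -0.0, 28.2]
force: [0.8, 0.5, -0.4]
gripper_width: 91.3
gripper_force: 0.0
```

Run:
```python
from h import *
f=grab("wrist","w2");s=env.state();print(s["time_s"],s["ee_pos"],s["ee_rot"])
import json;json.dump({k:np.array(f[k]).tolist() for k in("fx","fy","cx","cy","pose")},open("w2.json","w"))
p=proj(f,(493,-173,24)).astype(int);print(p)
y0=max(p[1]-90,0);x0=p[0]-110
a=cv2.resize(f["bgr"][y0:y0+160,x0:x0+210],None,fx=3.7,fy=3.7,interpolation=cv2.INTER_CUBIC);cv2.imwrite("pics/c2.png",a);print(x0,y0)
```

```text
3.4 [ 433.73901529 -203.91188426  250.66442021] [-1.79966415e+02 -1.20683764e-02  2.82461902e+01]
[281 116]
171 26
```

View pics/c2.png

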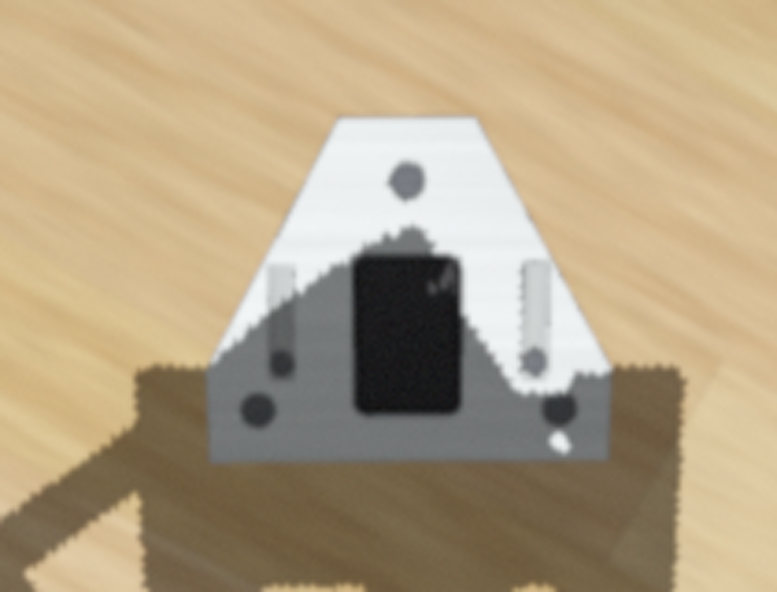

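The crop shows the stage holes at flat (407,181), cone (258,410) and groove (560,410). The grip block spans x 354–460 and y 255–413.

Run:
```python
from h import *
import json
from scipy.optimize import least_squares
f=json.load(open("w2.json"))
R=lambda u,v,z:ray(f,(u+.5)/3.7-.5+171,(v+.5)/3.7-.5+26,z)[:2]
W=np.array([R(258,410,24),R(560,410,24),R(407,181,24)]);M=np.array([[-22,46],[-22,-46],[44,0]])
def r(p):
  t=np.radians(p[2]);Q=np.array([[np.cos(t),-np.sin(t)],[np.sin(t),np.cos(t)]]);return (M@Q.T+p[:2]-W).ravel()
s=least_squares(r,[490,-170,30]);print(s.x,s.fun)
for c in((354,255),(460,255),(354,413),(460,413)):print(R(*c,96))
print("mid",np.mean([R(*c,96) for c in((354,255),(460,255),(354,413),(460,413))],0))
```

```text
[ 492.93502286 -172.78365761   28.39731108] [ 0.09691104 -0.218431    0.04919713  0.55596645 -0.14610818 -0.33753545]
[ 503.87582187 -151.74947986]
[ 516.3011452  -174.92859467]
[ 469.70693906 -169.62721058]
[ 482.4789815  -193.45129564]
mid [ 493.09072191 -172.43914518]
```

>>> send_rows([
  [0.03, 0.016, -0.02],
  [0.0593, 0.0325, -0.04],
  [0.0593, 0.0325, -0.075],
  [0.0593, 0.0325, -0.11],
  [0.0593, 0.0325, -0.14],
  [0.0593, 0.0325, -0.165],
  [0.0593, 0.0325, -0.185],
  [0.0593, 0.0325, -0.1925],
], grip=[1, 1, 1, 1, 1, 1, 1, 1], yaw=[0.25, 0.25, 0.25, 0.25, 0.25, 0.25, 0.25, 0.25], grip_force=40)

```text
time_s: 4.07
ee_pos: [491.1, -170.3, 55.5]
ee_rot: [-179.8, 0.2, 28.5]
force: [0.0, 0.1, 0.2]
gripper_width: 91.3
gripper_force: 0.0
```

>>> send_rows([
  [0, 0, 0],
  [0, 0, 0],
  [0, 0, 0],
  [0, 0, 0],
  [0, 0, 0],
  [0, 0, 0],
  [0, 0, 0],
  [0, 0, 0],
], grip=[1, 0, -0.3, -1, -1, -1, -1, -1], yaw=[0, 0, 0, 0, 0, 0, 0, 0])

```text
time_s: 4.73
ee_pos: [493.1, -172.9, 58.5]
ee_rot: [180.0, -0.0, 28.4]
force: [0.0, -0.4, 0.4]
gripper_width: 47.5
gripper_force: 0.0
```

>>> send_rows([
  [0, 0, 0],
  [0, 0, 0],
  [0, 0, 0],
  [0, 0, 0],
], grip=[-1, -1, -1, -1], yaw=[0, 0, 0, 0])

```text
time_s: 5.07
ee_pos: [492.9, -172.8, 58.1]
ee_rot: [180.0, 0.0, 28.4]
force: [-0.5, -0.5, 0.1]
gripper_width: 27.7
gripper_force: 40.0
```

>>> send_rows([
  [0, 0, 0],
  [0, 0, 0.005],
  [0, 0, 0.015],
  [0, 0, 0.03],
  [0, 0, 0.05],
  [0, 0, 0.07],
  [0, 0, 0.09],
  [0, 0, 0.1],
], grip=[-1, -1, -1, -1, -1, -1, -1, -1], yaw=[0, 0, 0, 0, 0, 0, 0, 0], grip_force=50)

```text
time_s: 5.73
ee_pos: [494.0, -173.1, 160.9]
ee_rot: [179.8, -0.1, 28.4]
force: [0.3, -1.0, -4.5]
gripper_width: 27.5
gripper_force: 50.0
```

>>> send_rows([
  [0, 0, 0],
  [0, 0, 0],
  [0, 0, 0],
  [0, 0, 0],
], grip=[-1, -1, -1, -1], yaw=[0, 0, 0, 0])

```text
time_s: 6.07
ee_pos: [491.9, -172.4, 156.7]
ee_rot: [-179.9, 0.1, 28.4]
force: [-0.3, -0.6, -3.7]
gripper_width: 27.6
gripper_force: 50.0
```

Run:
```python
from h import *
s=env.state();print({k:np.round(v,2) for k,v in s.items()})
f=grab("wrist","w3");t=grab("scene")
p=proj(t,(493,-173,150)).astype(int)
a=t["bgr"][p[1]-60:p[1]+80,p[0]-90:p[0]+90]
cv2.imwrite("pics/s3.png",np.hstack([cv2.resize(a,None,fx=2,fy=2),cv2.resize(f["bgr"],(373,280))]))
```

```text
{'time_s': np.float64(6.07), 'qpos': array([-20.57,  14.89,  99.26,  -0.  ,  66.04,  41.04]), 'qvel': array([-0.01,  0.17, -0.28, -0.07,  0.02,  0.06]), 'effort': array([ 0.000e+00, -3.954e+01, -2.394e+01,  8.000e-02, -2.000e-02,
       -0.000e+00]), 'ee_pos': array([ 491.92, -172.35,  156.67]), 'ee_rot': array([-1.7986e+02,  1.2000e-01,  2.8390e+01]), 'force': array([-0.26, -0.62, -3.74]), 'torque': array([-0.13,  0.15,  0.07]), 'gripper_force': np.float64(49.99), 'gripper_width': np.float64(27.63)}
```

View pics/s3.png

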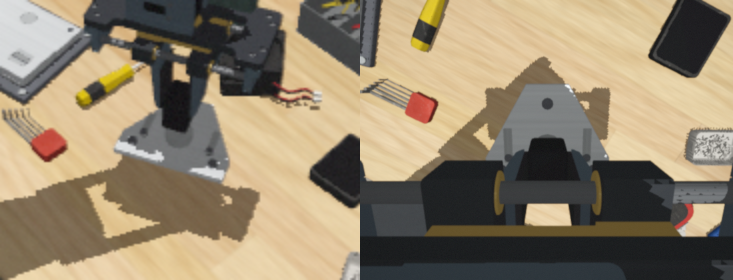

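The stage hangs level in the grip, and the force shows its weight (about 4 N). Now I'll carry it over the base.

>>> send_rows([
  [0, 0.01, 0],
  [0, 0.03, 0],
  [0, 0.055, 0],
  [0, 0.085, 0],
  [0, 0.115, 0],
  [0, 0.145, 0],
  [0, 0.175, 0],
  [0, 0.205, 0],
], grip=[-1, -1, -1, -1, -1, -1, -1, -1], yaw=[-1, -2, -4, -6, -8, -10, -12, -14])

```text
time_s: 6.83
ee_pos: [492.5, 33.6, 157.6]
ee_rot: [-180.0, 0.1, 14.3]
force: [0.5, 0.9, -4.6]
gripper_width: 27.8
gripper_force: 50.0
```

>>> send_rows([
  [0, 0.03, 0],
  [0, 0.06, 0],
  [0, 0.09, 0],
  [0, 0.115, 0],
  [0, 0.133, 0],
  [0, 0.1412, 0],
  [0, 0.1412, 0],
  [0, 0.1412, 0],
], grip=[-1, -1, -1, -1, -1, -1, -1, -1], yaw=[-0.5, -1, -1.55, -1.55, -1.55, -1.55, -1.55, -1.55])

```text
time_s: 7.5
ee_pos: [492.7, 172.8, 157.7]
ee_rot: [179.9, 0.1, 12.9]
force: [0.8, 0.2, -4.3]
gripper_width: 27.3
gripper_force: 50.0
```

>>> send_rows([
  [0, 0, -0.01],
  [0, 0, -0.025],
  [0, 0, -0.04],
  [0, 0, -0.05],
  [0, 0, -0.058],
  [0, 0, -0.058],
  [0, 0, -0.058],
  [0, 0, -0.058],
], grip=[-1, -1, -1, -1, -1, -1, -1, -1], yaw=[0, 0, 0, 0, 0, 0, 0, 0])

```text
time_s: 8.17
ee_pos: [493.7, 173.4, 100.8]
ee_rot: [180.0, -0.1, 12.8]
force: [-0.1, 0.4, -3.9]
gripper_width: 27.6
gripper_force: 50.0
```

>>> send_rows([
  [0, 0, 0],
  [0, 0, 0],
  [0, 0, 0],
  [0, 0, 0],
], grip=[-1, -1, -1, -1], yaw=[0, 0, 0, 0])

```text
time_s: 8.5
ee_pos: [493.2, 173.6, 100.5]
ee_rot: [180.0, -0.0, 12.9]
force: [0.2, 0.0, -4.6]
gripper_width: 27.5
gripper_force: 50.0
```

Run:
```python
from h import *
s=env.state();print({k:np.round(s[k],2) for k in("time_s","ee_pos","ee_rot","force","torque")})
f=grab("wrist","w4");t=grab("scene")
p=proj(t,(493,173,50)).astype(int);print(p)
a=t["bgr"][p[1]-70:p[1]+70,p[0]-90:p[0]+90]
cv2.imwrite("pics/s4.png",np.hstack([cv2.resize(a,None,fx=2,fy=2),cv2.resize(f["bgr"],(373,280))]))
```

```text
{'time_s': np.float64(8.5), 'ee_pos': array([493.15, 173.58, 100.52]), 'ee_rot': array([ 1.800e+02, -4.000e-02,  1.285e+01]), 'force': array([ 0.2 ,  0.02, -4.63]), 'torque': array([-0.05,  0.11, -0.03])}
[203 182]
```

View pics/s4.png

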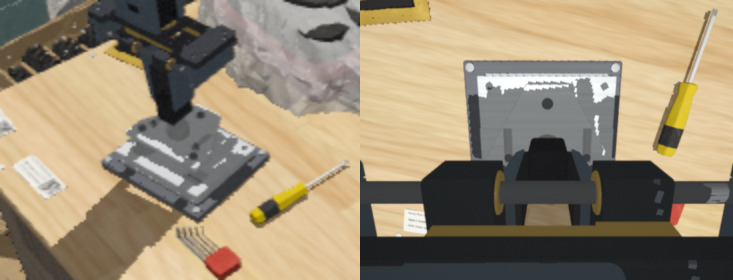

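The stage is centred over the base in both views. Lowering with the force watched.

>>> send_rows([
  [0, 0, -0.003],
  [0, 0, -0.006],
  [0, 0, -0.008],
  [0, 0, -0.009],
  [0, 0, -0.01],
  [0, 0, -0.011],
  [0, 0, -0.0115],
  [0, 0, -0.012],
], grip=[-1, -1, -1, -1, -1, -1, -1, -1], yaw=[0, 0, 0, 0, 0, 0, 0, 0])

```text
time_s: 9.27
ee_pos: [492.8, 173.5, 88.2]
ee_rot: [-180.0, 0.0, 12.8]
force: [-1.7, -0.2, -2.6]
gripper_width: 27.8
gripper_force: 50.0
```

>>> send_rows([
  [0, 0, 0],
  [0, 0, 0],
  [0, 0, 0],
  [0, 0, 0],
], grip=[-1, -1, -1, -1], yaw=[0, 0, 0, 0])

```text
time_s: 9.6
ee_pos: [492.7, 173.5, 88.2]
ee_rot: [-180.0, 0.0, 12.8]
force: [-1.5, 0.8, -2.8]
gripper_width: 27.4
gripper_force: 50.0
```

>>> send_rows([
  [0, 0, -0.001],
  [0, 0, -0.002],
  [0, 0, -0.003],
  [0, 0, -0.004],
  [0, 0, -0.004],
  [0, 0, -0.004],
  [0, 0, -0.004],
  [0, 0, -0.004],
], grip=[-1, -1, -1, -1, -1, -1, -1, -1], yaw=[0, 0, 0, 0, 0, 0, 0, 0])

```text
time_s: 10.27
ee_pos: [492.9, 173.5, 84.4]
ee_rot: [-180.0, -0.0, 12.8]
force: [-3.7, 0.3, 3.9]
gripper_width: 27.6
gripper_force: 50.0
```

The force reading suggests the feet are in their seats but side-loaded along −x. I'll ease that way and watch.

>>> send_rows([
  [-0.0005, 0, 0],
  [-0.0005, 0, 0],
  [-0.0005, 0, 0],
  [-0.0005, 0, 0],
  [-0.0005, 0, 0],
], grip=[-1, -1, -1, -1, -1], yaw=[0, 0, 0, 0, 0])

```text
time_s: 10.68
ee_pos: [492.7, 173.5, 84.2]
ee_rot: [-180.0, -0.0, 12.8]
force: [-3.6, 1.0, 2.1]
gripper_width: 28.0
gripper_force: 50.0
```

>>> send_rows([
  [-0.0005, 0, 0],
  [-0.0005, 0, 0],
  [-0.0005, 0, 0],
  [-0.0005, 0, 0],
  [-0.0005, 0, 0],
], grip=[-1, -1, -1, -1, -1], yaw=[0, 0, 0, 0, 0])

```text
time_s: 11.1
ee_pos: [492.3, 173.6, 84.3]
ee_rot: [-180.0, -0.0, 12.8]
force: [-1.9, 0.8, 2.1]
gripper_width: 27.5
gripper_force: 50.0
```

>>> send_rows([
  [-0.0005, 0, 0],
  [-0.0005, 0, 0],
  [-0.0005, 0, 0],
  [-0.0005, 0, 0],
  [-0.0005, 0, 0],
], grip=[-1, -1, -1, -1, -1], yaw=[0, 0, 0, 0, 0])

```text
time_s: 11.52
ee_pos: [492.1, 173.6, 84.3]
ee_rot: [180.0, -0.1, 12.8]
force: [0.7, 1.3, 1.8]
gripper_width: 27.5
gripper_force: 50.0
```

Run:
```python
from h import *
s=env.state();print({k:np.round(s[k],2) for k in("time_s","ee_pos","ee_rot","force","torque")})
```

```text
{'time_s': np.float64(11.52), 'ee_pos': array([492.06, 173.61,  84.34]), 'ee_rot': array([ 1.800e+02, -7.000e-02,  1.285e+01]), 'force': array([0.67, 1.34, 1.8 ]), 'torque': array([ 0.32,  0.19, -0.09])}
```

>>> send_rows([
  [0, 0.0005, 0],
  [0, 0.001, 0],
  [0, 0.001, 0],
  [0, 0.001, 0],
  [0, 0.001, 0],
], grip=[-1, -1, -1, -1, -1], yaw=[0, 0, 0, 0, 0])

```text
time_s: 11.93
ee_pos: [491.8, 174.2, 84.2]
ee_rot: [180.0, -0.0, 12.9]
force: [0.6, -0.5, 2.5]
gripper_width: 27.3
gripper_force: 50.0
```

>>> send_rows([
  [0, -0.0005, 0],
  [0, -0.001, 0],
  [0, -0.0015, 0],
  [0, -0.0015, 0],
  [0, -0.0015, 0],
  [0, -0.0015, 0],
], grip=[-1, -1, -1, -1, -1, -1], yaw=[0, 0, 0, 0, 0, 0])

```text
time_s: 12.43
ee_pos: [491.7, 173.7, 84.3]
ee_rot: [-179.9, -0.1, 12.8]
force: [-0.0, 3.6, 2.5]
gripper_width: 27.7
gripper_force: 50.0
```

>>> send_rows([
  [-0.0005, 0.0008, 0],
  [-0.001, 0.0008, 0],
  [-0.001, 0.0008, 0],
  [-0.001, 0.0008, 0],
  [-0.001, 0.0008, 0],
], grip=[-1, -1, -1, -1, -1], yaw=[0, 0, 0, 0, 0])

```text
time_s: 12.85
ee_pos: [491.4, 173.8, 84.5]
ee_rot: [180.0, -0.1, 12.9]
force: [3.1, 2.3, 2.5]
gripper_width: 27.5
gripper_force: 50.0
```

It resists side pushes both ways in x and in y, so it is seated. I'll go to the neutral position, then press to bed the feet.

>>> send_rows([
  [0.0006, 0.0005, 0],
  [0.0012, 0.0005, 0],
  [0.0012, 0.0005, 0],
  [0.0012, 0.0005, 0],
], grip=[-1, -1, -1, -1], yaw=[0, 0, 0, 0])

```text
time_s: 13.18
ee_pos: [491.6, 174.0, 84.1]
ee_rot: [180.0, 0.0, 12.9]
force: [2.7, 0.8, 2.8]
gripper_width: 27.5
gripper_force: 50.0
```

>>> send_rows([
  [0, 0, -0.001],
  [0, 0, -0.002],
  [0, 0, -0.003],
  [0, 0, -0.004],
  [0, 0, -0.004],
  [0, 0, -0.004],
], grip=[-1, -1, -1, -1, -1, -1], yaw=[0, 0, 0, 0, 0, 0])

```text
time_s: 13.68
ee_pos: [491.7, 174.0, 80.5]
ee_rot: [180.0, 0.0, 12.9]
force: [2.4, 1.2, 6.7]
gripper_width: 27.7
gripper_force: 50.0
```

>>> send_rows([
  [0, 0, -0.001],
  [0, 0, -0.002],
  [0, 0, -0.003],
  [0, 0, -0.0036],
  [0, 0, -0.0036],
  [0, 0, -0.0036],
  [0, 0, -0.0036],
], grip=[-1, -1, -1, -1, -1, -1, -1], yaw=[0, 0, 0, 0, 0, 0, 0])

```text
time_s: 14.27
ee_pos: [491.8, 174.1, 77.4]
ee_rot: [180.0, -0.0, 12.9]
force: [1.3, -1.4, 9.9]
gripper_width: 27.1
gripper_force: 50.0
```

>>> send_rows([
  [0, 0, -0.0006],
  [0, 0, -0.0006],
  [0, 0, -0.0006],
  [0, 0, -0.0006],
  [0, 0, -0.0006],
  [0, 0, -0.0006],
], grip=[-1, -1, -1, -1, -1, -1], yaw=[0, 0, 0, 0, 0, 0])

```text
time_s: 14.77
ee_pos: [491.7, 174.1, 76.9]
ee_rot: [180.0, -0.0, 12.9]
force: [0.6, -0.4, 9.7]
gripper_width: 27.6
gripper_force: 50.0
```

>>> send_rows([
  [0, 0, 0.0015],
  [0, 0, 0.003],
  [0, 0, 0.0045],
  [0, 0, 0.006],
  [0, 0, 0.0075],
  [0, 0, 0.0085],
  [0, 0, 0.0085],
  [0, 0, 0.0085],
], grip=[-1, -1, -1, -1, -1, -1, -1, -1], yaw=[0, 0, 0, 0, 0, 0, 0, 0])

```text
time_s: 15.43
ee_pos: [491.6, 174.1, 84.2]
ee_rot: [180.0, 0.0, 12.8]
force: [2.7, -0.5, 2.3]
gripper_width: 27.6
gripper_force: 50.0
```

>>> send_rows([
  [0.0005, 0, 0.001],
  [0.0005, 0, 0.0018],
  [0.0005, 0, 0.0018],
  [0.0005, 0, 0.0018],
  [0.0005, 0, 0.0018],
], grip=[-1, -1, -1, -1, -1], yaw=[0, 0, 0, 0, 0])

```text
time_s: 15.85
ee_pos: [491.7, 174.1, 85.9]
ee_rot: [180.0, 0.1, 12.8]
force: [1.8, 0.8, 1.6]
gripper_width: 27.5
gripper_force: 50.0
```

>>> send_rows([
  [0, 0, 0],
  [0, 0, 0],
  [0, 0, 0],
  [0, 0, 0],
  [0, 0, 0],
  [0, 0, 0],
  [0, 0, 0],
  [0, 0, 0],
], grip=[-0.3, -0.1, 0.2, 0.4, 0.4, 0.4, 0.4, 0.4], yaw=[0, 0, 0, 0, 0, 0, 0, 0])

```text
time_s: 16.52
ee_pos: [492.1, 174.3, 86.3]
ee_rot: [180.0, 0.0, 12.8]
force: [1.1, -0.6, -0.4]
gripper_width: 63.6
gripper_force: 0.0
```

>>> send_rows([
  [0, 0, 0.005],
  [0, 0, 0.015],
  [0, 0, 0.03],
  [0, 0, 0.06],
  [0, 0, 0.09],
  [-0.02, 0, 0.12],
  [-0.05, -0.01, 0.15],
  [-0.051, -0.012, 0.164],
], grip=[0.4, 0.4, 0.4, 0.4, 0.4, 0.4, 0.4, 0.4], yaw=[0, 0, 0, 0, 0, 0, 0, 0])

```text
time_s: 17.18
ee_pos: [438.7, 161.8, 254.9]
ee_rot: [-180.0, -0.2, 12.9]
force: [-0.5, 0.8, -0.0]
gripper_width: 63.6
gripper_force: 0.0
```

>>> send_rows([
  [0, 0, 0],
  [0, 0, 0],
  [0, 0, 0],
  [0, 0, 0],
], grip=[0.4, 0.4, 0.4, 0.4], yaw=[0, 0, 0, 0])

```text
time_s: 17.52
ee_pos: [440.9, 162.2, 248.8]
ee_rot: [180.0, 0.2, 12.8]
force: [0.3, -0.9, -0.5]
gripper_width: 63.9
gripper_force: 0.0
```

Run:
```python
from h import *
s=env.state();print({k:np.round(s[k],2) for k in("time_s","ee_pos","ee_rot","force")})
f=grab("wrist","w5");import json;json.dump({k:np.array(f[k]).tolist() for k in("fx","fy","cx","cy","pose")},open("w5.json","w"))
p=proj(f,(492,174,53)).astype(int)
x0,y0=p[0]-105,max(p[1]-85,0);print(x0,y0)
cv2.imwrite("pics/c5.png",cv2.resize(f["bgr"][y0:y0+160,x0:x0+210],None,fx=3.7,fy=3.7,interpolation=cv2.INTER_CUBIC))
```

```text
{'time_s': np.float64(17.52), 'ee_pos': array([440.92, 162.16, 248.85]), 'ee_rot': array([1.7998e+02, 1.6000e-01, 1.2840e+01]), 'force': array([ 0.26, -0.89, -0.5 ])}
175 45
```

View pics/c5.png

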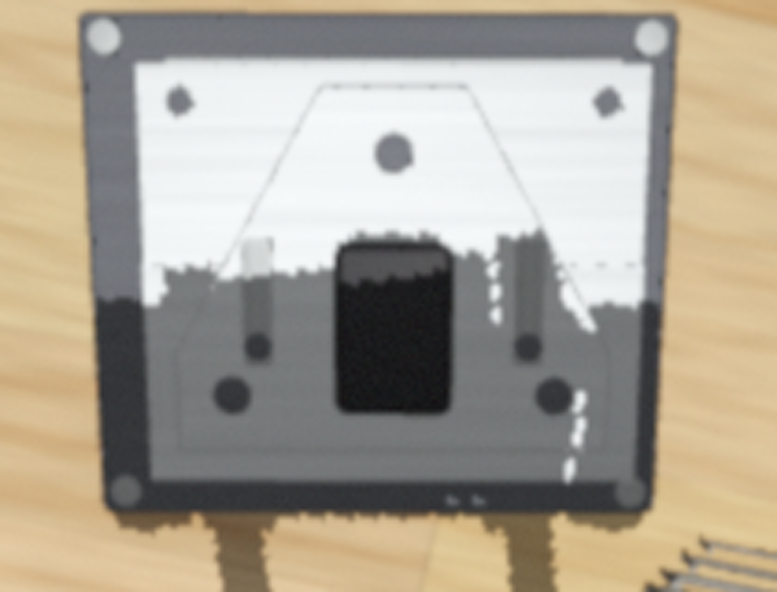

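The stage sits square on the base with holes at cone (232,395), groove (553,396) and flat (394,153). I'll check this pose against the seat fit.

Run:
```python
from h import *
import json
from scipy.optimize import least_squares
f=json.load(open("w5.json"));x0,y0=175,45
M=np.array([[-22,46],[-22,-46],[44,0]])
for z in(53,56):
  W=np.array([ray(f,(u+.5)/3.7-.5+x0,(v+.5)/3.7-.5+y0,z)[:2] for u,v in((232,395),(553,396),(394,153))])
  def r(p):
    t=np.radians(p[2]);Q=np.array([[np.cos(t),-np.sin(t)],[np.sin(t),np.cos(t)]]);return (M@Q.T+p[:2]-W).ravel()
  s=least_squares(r,[490,170,13]);print(z,s.x,s.fun,np.linalg.norm(W[0]-W[1]))
```

```text
53 [492.31708936 173.42660225  12.57205177] [ 0.21762538 -0.14419594  0.02851152  0.1062018  -0.2461369   0.03799414] 92.28564951374241
56 [492.43807566 173.4510919   12.5720518 ] [-0.02414337  0.16277402 -0.05909954 -0.27351627  0.08324291  0.11074224] 91.58187040141702
```

```bash
python3 -c "
from workcell import env
print(env.job_done())"
```

```text
the job is handed in; nothing more can be done
None
```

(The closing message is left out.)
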